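# Fit the four-hole cover over the studs of the drying pot

## Task

Lift the square cover off its grey rest, set it on the studs of the drying pot, turn it under light pressure until all four studs come through its holes, and slide it fully home, flat on the steel seat. Handle it gently: never press or jam it hard against the studs or seat. Then let go. Leave the can, the brass weight and the wrench where they are.

Things in the scene. Friction and masses are not known exactly. Their poses are not given: they have to be found in the camera images.
- cover: Loose pale aluminium plate 100 x 100 x 8 mm, 0.28 kg, with four 11 mm through holes at x = +-33, y = +-33 mm. Black bar handle on its middle: 60 mm along x, 14 mm wide in y, 32 mm tall (top 40 mm above the plate's underside). Red dot: only paint. Origin: centre of the plate's underside; z up through the handle. It fits the studs in any of its four quarter turns.
- pot: Fixed round drying pot, teal foot 172 mm across, cream wall 156 mm across, small teal control box at its front (its -x). On top a sprung steel seat with four brass studs (see the two points). Origin: centre of its underside on the bench; z up. More than 20 N between cover and pot, seat or studs is too hard.
- seat_face (a point): Point on the pot's axis at the unpressed seat's face, 75 mm above the pot's origin. The seat is a flat steel ring 156 mm across, opening 60 mm. It is sprung: gives straight down from about 2.5 N, 1 mm per further 0.8 N, to a stop at 12 mm (about 12 N), and comes up again. The fitted cover's underside lies here, or 1 to 2 mm lower by its weight. Axes as the pot's.
- stud_tips (a point): Point on the pot's axis at the height of the stud tips, 18 mm above the seat face. Studs: 8 mm diameter, last 3 mm tapered to 4.4 mm, on a 66 x 66 mm square centred on the axis. The seat with its studs stands turned anticlockwise (from above) by 7 to 43 degrees from the pot's x, y axes; no reading gives this angle. Only a hard twist (2.5 N m) moves it. Axes as the pot's.
- rest: The fixed grey plastic block on which the cover lies at the start: 130 x 130 x 30 mm. Origin: centre of its underside on the bench; z up.
- tin: Bystander: pale aluminium can 56 mm across, 60 mm tall, beside the pot. Origin: centre of its underside.
- weight: Bystander: brass balance weight 40 mm across, 52 mm tall, beside the rest. Origin: centre of its underside.
- wrench: Bystander: steel wrench lying on the bench to the robot's left. Origin: under its middle.
Things that resemble listed ones, but are neither listed nor needed, are in the scene too. What is shaped like the cover but brown or green is not meant.

How it is judged:
By the outcome, as a careful person would: the job done as asked, in the order asked, and still so for the second after the job is handed in, with the robot touching nothing.
It also fails if it takes over 46 s, if anything falls off the work surface, if the arm or the gripper's body presses on something with over 40 N, if the wrist force passes 120 N, or if a joint passes its speed limit or range.

## Robot

A 6-joint arm with a two-finger parallel gripper is mounted at the origin on the work surface. World frame = base frame: x ahead of the robot, y to its left, z up, the work surface at z = 0. Lengths are in m, angles in degrees, forces in N, time in s.
With the tool pointing down it reaches from about 0.3 to 0.75 m from the base axis. Payload 8.5 kg.
Tool frame: the origin (TCP) lies on the centre line of the jaws, within the pads' length; the fingertips stand 25 mm ahead of it and the grasp point (between the pads) lies 6 mm ahead of it; z points along the fingers, y is the line along which they close (so a half turn about z gives the same grasp; the last joint's range is limited). The gripper opens to 85 mm and grips with 20 to 120 N. Pads are 22 mm wide; open, the fingers measure 114 mm over their backs; the gripper's body (76 mm by 85 mm) begins 54 mm behind the grasp point. The pads swing forward as they close: fully open they stand 13 mm farther back than shut.
Start: joints at [-77.023, 21.807, 74.336, -0, 83.858, -12.336], TCP at [0.235, -0.497, 0.256] pointing down, gripper open.
Joint ranges: [-178.18, 178.18], [-50.72, 133.34], [12.68, 142.11], [-81.47, 261.47], [9.98, 163.14], [-165.26, 165.26]. Speed limits (degrees/s): [136.94, 136.94, 180, 180, 180, 180].

## Interface

Orientations are given as a 3x3 rotation matrix whose columns are the frame's x, y, z axes.
In Python, from rig import telemetry, optics, env gives the robot as it stands.
- The arm moves only by the tool send_rows, never from a script. Its argument "deltas" is a list that holds one entry, the list of rows, each a list of 7 numbers: the shift along the tool's x, y, z in m, then the turn, a rotation vector about the tool's x, y, z in rad, then the opening, from -1 (shut) to 1 (fully open), so that 0 is half open. In form: [[[x, y, z, ax, ay, az, grip], ...]]. A call has 1 to 12 rows; each row shifts and turns the commanded pose from where the row before left it, along the tool's axes as they then stand; what a row does not reach is not made up. A row lasts 1/8 s, in which the tool goes at most 62.5 mm and 10.7 degrees, less where a joint would pass 70% of its speed; a pose out of reach is approached as far as the arm can. A call is refused whole if a number of a shift passes 0.0625 or a number of a turn 0.188, either way. A call with a gripper value outside its range is refused whole. The fingers move at their own pace and stop on an object; "squeeze" is the grip in N (left out, the last holds). Time passes only in rows, so rows that do not move let the fingers close. It gives the time, the measured TCP pose, the force, the opening and the grip force at its end, in the units of the state.
- telemetry.observe(): the state, without advancing time (a new reading comes with each control period).
- optics.get_image(name): name is "side" or "top"; returns a dict with "image" (480x640x3 uint8, red, green, blue), "range_z" (480x640 float32, m along the optical axis (not along the pixel's ray), 0 where there is no reading), "K" (3x3 intrinsics, pixels), "k1" (the pictures are not rectified: a ray, as slopes to the right and down, at radius r is drawn at 1 + k1 r^2 times it, then the intrinsics apply), "rvec" (rotation vector, rad) and "tvec" (3), from world to camera coordinates, as OpenCV has them. Camera axes: x right, y down, z forward; pixel columns grow to the right and rows downward; lengths in m; the calibration is good to about 2 mm. A picture is of the moment at which its call begins.
- env.close_job(): hands the job in; it is judged then, once.
The state is a dict: "time_s": time; "q": joint angles; "qvel": joint speeds; "joint_efforts": joint torques, N m; "position": TCP position; "tool_rot": TCP orientation; "ft_force": force on the tool from outside, world axes, zero at the start; "wrist_torque": the same for the moment, N m; "grip_width": finger opening in m; "gripper_force": force on a finger pad.
Only numpy, scipy, OpenCV 4.12 (cv2) and the standard library are available. Lean on these libraries where they do the work, as an engineer would, in place of code of your own. Each camera call takes 0.05 s, during which the arm holds its last target. There are 200 camera calls.

## Working session

There is one attempt and no reset: what is moved stays moved. The work goes in short steps, Python scripts to look and compute and a tool call to move; the robot and the scene stay as the last step left them, time stands still between calls to the robot, and variables do not carry over. Pictures are saved under pics/ and viewed, at most 10 in all, crops included, and the job is handed in when it is done.

Besides the shell and the picture viewer there is one more tool, called after "Call:" by a JSON object that holds its "api" and its "payload", one argument or row to a line. send_rows: Moves the arm, as the interface text tells. Its arguments: {"type":"object","properties":{"deltas":{"type":"array"},"squeeze":{"type":"number"}},"required":["deltas"]}

```bash
mkdir -p pics; cat > h.py <<'E'
import numpy as np, cv2
from rig import telemetry, optics, env
def grab(n):
    d=optics.get_image(n); return d
def world(d,u,v,z=None,plane=None):
    K=np.array(d["K"]);k1=d["k1"];R=cv2.Rodrigues(np.array(d["rvec"],float))[0];t=np.array(d["tvec"],float).ravel()
    dist=np.array([k1,0,0,0],float)
    p=cv2.undistortPoints(np.array([[[u,v]]],float),K,dist)[0,0]
    ray=np.array([p[0],p[1],1.]); C=-R.T@t; w=R.T@ray
    if plane is not None: return C+w*(plane-C[2])/w[2]
    if z is None: z=float(d["range_z"][int(round(v)),int(round(u))])
    return C+w*z
def proj(d,P):
    return cv2.projectPoints(np.array(P,float).reshape(-1,1,3),np.array(d["rvec"],float),np.array(d["tvec"],float),np.array(d["K"]),np.array([d["k1"],0,0,0],float))[0][:,0]
def save(d,n): cv2.imwrite(f"pics/{n}.png",d["image"][:,:,::-1])
E
python3 - <<'E'
from h import *
import pickle
for n in("top","side"):
    d=grab(n);save(d,n+"1");pickle.dump(d,open(n+"1.pkl","wb"))
    R=cv2.Rodrigues(np.array(d["rvec"],float))[0];print(n,-R.T@np.array(d["tvec"]).ravel(),R[2],d["K"],d["k1"])
s=telemetry.observe();print(s)
E
```

```text
top [0.39719311 0.03478023 1.22459727] [ 0.09511844  0.01613126 -0.99533525] [[539.42144792   0.         323.96650634]
 [  0.         539.42144792 235.81224417]
 [  0.           0.           1.        ]] -0.02114577835199004
side [0.43863737 1.1369672  0.68827923] [ 0.07726072 -0.87898578 -0.47054731] [[550.46330953   0.         313.19740909]
 [  0.         550.46330953 244.12463152]
 [  0.           0.           1.        ]] -0.020699143805981795
{'time_s': 0.1, 'q': array([-7.70243893e+01,  2.18368627e+01,  7.43770598e+01, -1.55054759e-03,
        8.38584734e+01, -1.23361769e+01]), 'qvel': array([ 0.09581335, -0.07218668, -0.16432994,  0.05094509,  0.04274331,
        0.07500582]), 'joint_efforts': array([ 4.04178427e-03, -4.49220657e+01, -2.31656671e+01, -1.46766565e-04,
        3.64470077e-03, -8.36390477e-07]), 'position': array([ 0.2350873 , -0.4969833 ,  0.25579573]), 'tool_rot': array([[ 9.03993402e-01,  4.27546294e-01, -3.09931476e-04],
       [ 4.27546337e-01, -9.03992604e-01,  1.22523973e-03],
       [ 2.43670945e-04, -1.24011870e-03, -9.99999201e-01]]), 'ft_force': array([-0.37866246,  0.09324262,  0.07999185]), 'wrist_torque': array([ 0.06113033, -0.04873889, -0.03653001]), 'gripper_force': 0.0, 'grip_width': 0.08502666686696748}
```

View pics/top1.png

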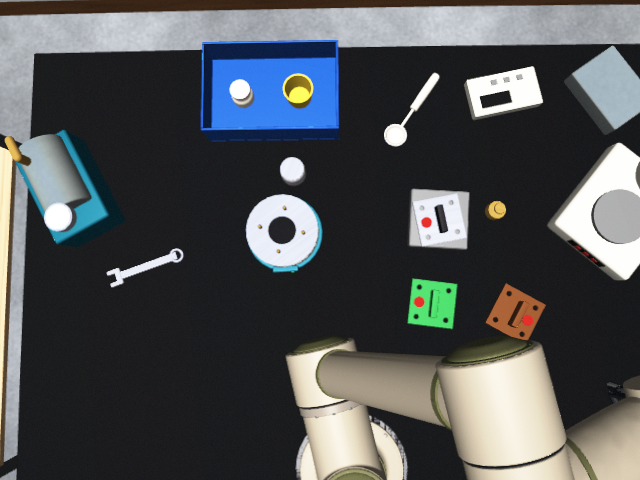

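View pics/side1.png

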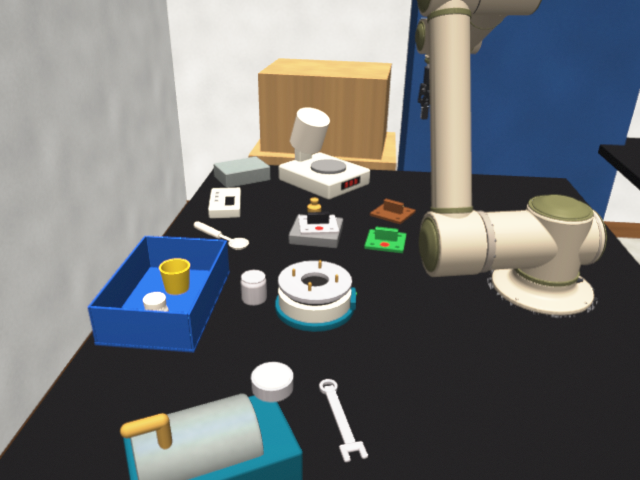

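The top view shows the pot at about (283,231) and the cover on its rest at about (440,219). The weight is beside the rest at (496,210), and the can is at (292,170). Next I'll enlarge crops of the cover and the pot.

```bash
python3 - <<'E'
import cv2,numpy as np
a=cv2.imread("pics/top1.png")
c=lambda x,y:cv2.resize(a[y:y+100,x:x+100],(400,400),interpolation=cv2.INTER_CUBIC)
# left: cover x0=390,y0=170 ; right: pot x0=233,y0=181 ; scale 4
cv2.imwrite("pics/crop1.png",np.hstack([c(390,170),c(233,181)]))
E
```

```text
(no output)
```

View pics/crop1.png

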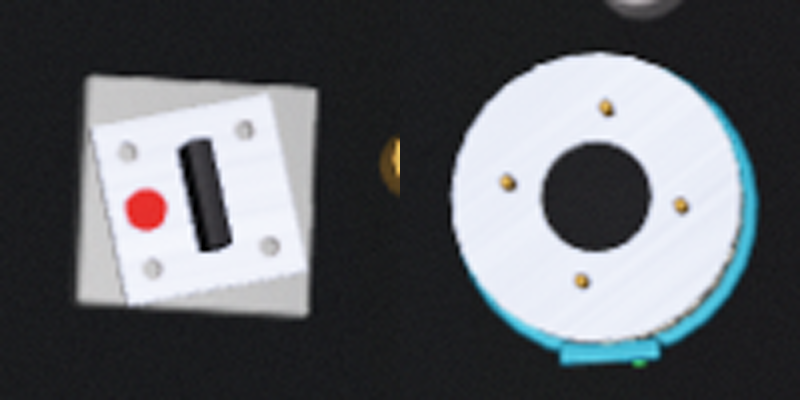

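```bash
cat > m.py <<'E'
from h import *
def square(P):
    P=np.array(P);c=P.mean(0);d=P-c
    ang=np.degrees(np.arctan2(d[:,1],d[:,0]))
    a=np.angle(np.exp(1j*4*np.radians(ang-45)).mean())/4
    return c,np.hypot(d[:,0],d[:,1])*1e3,np.degrees(a)
E
python3 - <<'E'
from m import *
import pickle
d=pickle.load(open("top1.pkl","rb"))
f=lambda x,y,ox,oy:((x+.5)/4-.5+ox,(y+.5)/4-.5+oy)
holes=[world(d,*f(x,y,390,170),plane=.038)[:2] for x,y in[(128,152),(245,130),(270,246),(153,268)]]
studs=[world(d,*f(x,y,233,181),plane=.093)[:2] for x,y in[(207,105),(108,182),(281,204),(182,281)]]
print("cover",*square(holes));print("studs",*square(studs))
h=[world(d,*f(x,y,390,170),plane=.07)[:2] for x,y in[(193,140),(220,250)]];print("handle ends",h)
red=world(d,*f(146,209,390,170),plane=.038);print("red",red)
for x,y in((100,140),(290,260)):print("cover z",world(d,*f(x,y,390,170)))
for x,y in((80,250),(207-20,130)):print("pot z",world(d,*f(x,y,233,181)))
hole=world(d,*f(197,196,233,181),plane=.075);print("seat opening centre",hole)
E
```

```text
cover [ 0.54444214 -0.20146337] [46.76399498 46.51440261 46.6532514  46.37881927] 10.23940988894275
studs [0.52112157 0.1432909 ] [47.26104666 46.24206582 46.18063904 47.08130265] 36.97702842989418
handle ends [array([ 0.57246333, -0.19281479]), array([ 0.51270394, -0.20552525])]
red [ 0.53910975 -0.17206529  0.038     ]
cover z [ 0.57763681 -0.14739778  0.03972752]
cover z [ 0.51005775 -0.25079253  0.03690623]
pot z [0.49292502 0.20649463 0.07522385]
pot z [0.55718225 0.14901087 0.07479364]
seat opening centre [0.52136369 0.14365456 0.075     ]
```

Call:
{"api": "send_rows", "payload": {
  "deltas": [
    [[0.0406,-0.0135,0.012,0,0,0,1],[0.0406,-0.0135,0.012,0,0,0,1],[0.0406,-0.0135,0.012,0,0,0,1],[0.0406,-0.0135,0.012,0,0,0,1],[0.0406,-0.0135,0.012,0,0,0,1],[0.0406,-0.0135,0.012,0,0,0,1],[0.0406,-0.0135,0.012,0,0,0,1],[0.0406,-0.0135,0.012,0,0,0,1],[0.0406,-0.0135,0.012,0,0,0,1],[0.0406,-0.0135,0.012,0,0,0,1],[0,0,0,0,0,0.132,1],[0,0,0,0,0,0.132,1]]
  ],
  "squeeze": 25
}}

```text
time_s: 1.6
position: [0.5446, -0.2009, 0.1357]
tool_rot: [[0.985, 0.174, -0.001], [0.174, -0.985, 0.001], [-0.001, -0.001, -1.0]]
ft_force: [0.5, 0.4, 0.2]
grip_width: 0.0852
gripper_force: 0.0
```

```bash
cat >> m.py <<'E'
def tool(target=None,yaw=None):
    s=telemetry.observe();R=np.array(s["tool_rot"]);y=np.degrees(np.arctan2(R[1,0],R[0,0]))
    print("t",s["time_s"],"p",np.round(s["position"],4),"yaw",round(y,2),"z",np.round(R[:,2],4),"F",np.round(s["ft_force"],2),"M",np.round(s["wrist_torque"],2),"w",s["grip_width"],s["gripper_force"])
    if target is not None: print("tool delta",np.round(R.T@(np.array(target)-s["position"]),4))
    if yaw is not None: print("az",round(np.radians(y-yaw),4))
E
python3 -c "
from m import *
tool((.544,-.201,.069),10.2);d=grab('side');cv2.imwrite('pics/s2.png',cv2.resize(d['image'][120:300,220:420,::-1],(800,720))[:600])"
```

```text
t 1.6 p [ 0.5446 -0.2009  0.1357] yaw 10.01 z [-1.1e-03  6.0e-04 -1.0e+00] F [0.52 0.36 0.2 ] M [-0.04  0.09 -0.05] w 0.08524250885183322 0.0
tool delta [-0.0006  0.0001  0.0667]
az -0.0034
```

View pics/s2.png

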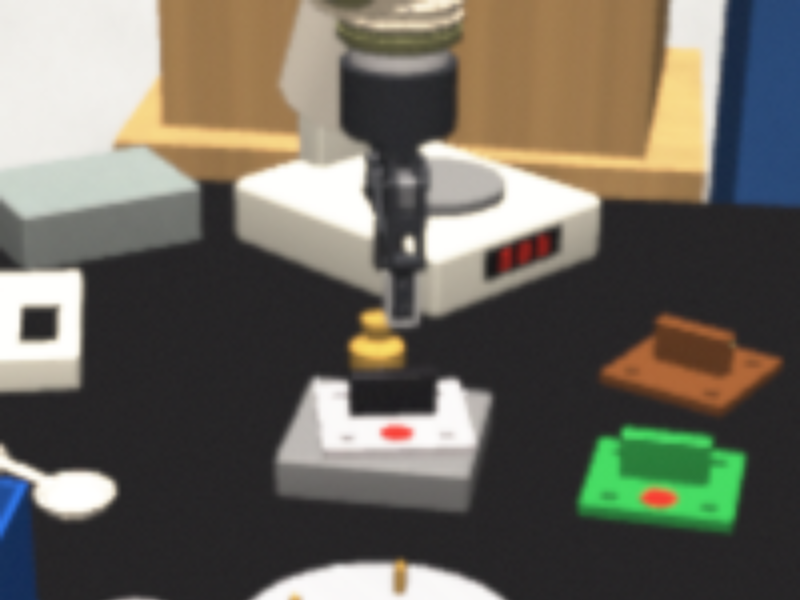

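The open fingers hover centred over the black handle (about (393,390) in the crop) and clear of the weight. I'll descend and grip.

Call:
{"api": "send_rows", "payload": {
  "deltas": [
    [[0,0,0.022,0,0,0,1],[0,0,0.022,0,0,0,1],[0,0,0.021,0,0,0,1],[0,0,0,0,0,0,1],[0,0,0,0,0,0,-1],[0,0,0,0,0,0,-1],[0,0,0,0,0,0,-1],[0,0,0,0,0,0,-1],[0,0,0,0,0,0,-1],[0,0,0,0,0,0,-1]]
  ],
  "squeeze": 40
}}

```text
time_s: 2.9
position: [0.5446, -0.2017, 0.0717]
tool_rot: [[0.984, 0.177, 0.001], [0.177, -0.984, -0.0], [0.001, 0.001, -1.0]]
ft_force: [-0.7, 0.6, 5.1]
grip_width: 0.0131
gripper_force: 40.2
```

```bash
python3 -c "
from m import *
tool((.544,-.201,.069),10.2)"
```

```text
t 2.9 p [ 0.5446 -0.2017  0.0717] yaw 10.19 z [ 7.e-04 -4.e-04 -1.e+00] F [-0.71  0.58  5.1 ] M [0.13 0.15 0.03] w 0.013070882415803332 40.16751945018768
tool delta [-0.0005 -0.0008  0.0027]
az -0.0002
```

Call:
{"api": "send_rows", "payload": {
  "deltas": [
    [[0,0,-0.01,0,0,0,-1],[0,0,-0.02,0,0,0,-1],[0,0,-0.03,0,0,0,-1],[0,0,-0.03,0,0,0,-1],[0,0,-0.02,0,0,0,-1],[0,0,0,0,0,0,-1],[0,0,0,0,0,0,-1]]
  ]
}}

```text
time_s: 3.78
position: [0.544, -0.2013, 0.1802]
tool_rot: [[0.984, 0.177, -0.002], [0.177, -0.984, 0.001], [-0.002, -0.001, -1.0]]
ft_force: [-0.4, -0.5, -3.6]
grip_width: 0.0132
gripper_force: 39.2
```

```bash
python3 -c "
from m import *
tool((.5212,.1434,.181),30.5);d=grab('top');save(d,'t2');import pickle;pickle.dump(d,open('t2.pkl','wb'))
p=proj(d,[[.544,-.2,.11]])[0].astype(int);print(p)
cv2.imwrite('pics/t2c.png',cv2.resize(d['image'][p[1]-50:p[1]+50,p[0]-60:p[0]+60,::-1],(720,600),interpolation=cv2.INTER_CUBIC))"
```

```text
t 3.775 p [ 0.544  -0.2013  0.1802] yaw 10.19 z [-0.0019  0.0011 -1.    ] F [-0.45 -0.53 -3.6 ] M [-0.01 -0.03  0.05] w 0.013154060975072157 39.23181653022766
tool delta [ 0.0386 -0.3433 -0.0004]
az -0.3545
[445 215]
```

View pics/t2c.png

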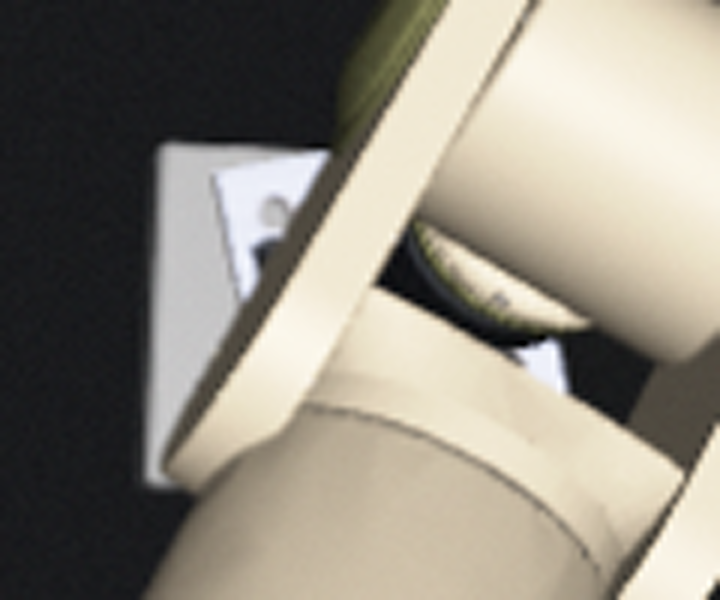

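The view is mostly blocked by the arm, but the plate has lifted off the rest with the fingers, as the clear gap around (230,230) and the weight reading show. I'll carry it over the pot with the yaw about 6.5° short.

Call:
{"api": "send_rows", "payload": {
  "deltas": [
    [[0.002,-0.018,0,0,0,0,-1],[0.004,-0.036,0,0,0,0,-1],[0.005,-0.0445,0,0,0,0,-1],[0.005,-0.0445,0,0,0,0,-1],[0.005,-0.0445,0,0,0,0,-1],[0.005,-0.0445,0,0,0,0,-1],[0.005,-0.0445,0,0,0,0,-1],[0.004,-0.036,0,0,0,-0.05,-1],[0.0036,-0.03,0,0,0,-0.1,-1],[0,0,0,0,0,-0.12,-1],[0,0,0,0,0,-0.085,-1],[0,0,0,0,0,0,-1]]
  ]
}}

```text
time_s: 5.32
position: [0.5196, 0.143, 0.1809]
tool_rot: [[0.861, 0.508, -0.001], [0.508, -0.861, 0.0], [-0.001, -0.001, -1.0]]
ft_force: [0.1, 0.2, -3.9]
grip_width: 0.0133
gripper_force: 39.5
```

```bash
python3 -c "
from m import *
tool((.5213,.1431,.138),30.5);d=grab('side');save(d,'s3');import pickle;pickle.dump(d,open('s3.pkl','wb'))
cv2.imwrite('pics/s3c.png',cv2.resize(d['image'][200:330,240:400,::-1],(720,585),interpolation=cv2.INTER_CUBIC))
"
```

```text
t 5.325 p [0.5196 0.143  0.1809] yaw 30.52 z [-1.1e-03  1.0e-04 -1.0e+00] F [ 0.1   0.16 -3.89] M [ 0.01 -0.    0.02] w 0.013310703320686443 39.47741746902466
tool delta [0.0015 0.0008 0.0429]
az 0.0004
```

View pics/s3c.png

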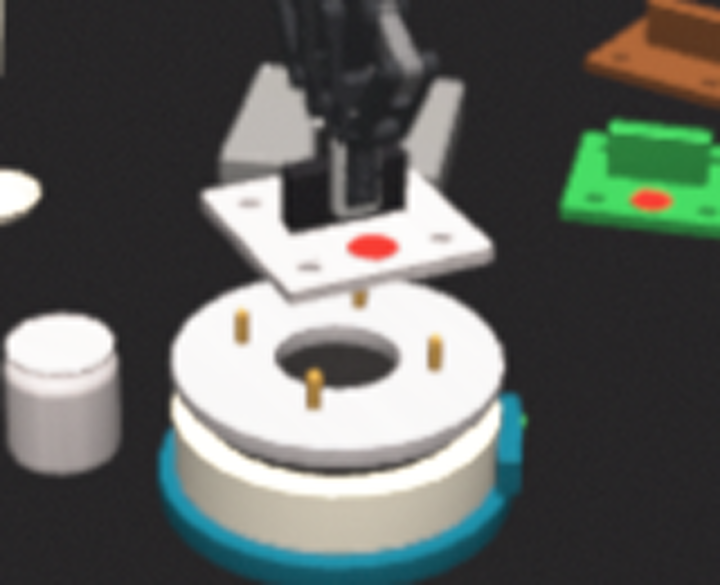

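The cover hangs level above the pot. Its holes are at crop (249,203), (310,267) and (442,238), and the stud tips below are at (242,314), (314,373) and (435,340). I'll compare the two within this one picture.

```bash
python3 - <<'E'
from m import *
import pickle
d=pickle.load(open("s3.pkl","rb"))
f=lambda x,y:((x+.5)/4.5-.5+240,(y+.5)/4.5-.5+200)
def sq(pts,z):
    L,B,R=[world(d,*f(*p),plane=z)[:2] for p in pts]
    c=(L+R)/2; a=R-L; b=B-c
    print(c,"LR",np.linalg.norm(a)*1e3,"B",np.linalg.norm(b)*1e3,"ang",(np.degrees(np.arctan2(a[1],a[0]))-45)%90,(np.degrees(np.arctan2(b[1],b[0]))-45)%90)
sq([(249,203),(310,267),(442,238)],.1472)
sq([(242,314),(314,373),(435,340)],.0925)
s=telemetry.observe()
c=s["position"][:2];y=np.radians(30.5)
M=np.array([[np.cos(y),-np.sin(y)],[np.sin(y),np.cos(y)]])
H=[np.r_[c+M@np.array([i*.033,j*.033]),.1472] for i in(1,-1) for j in (1,-1)]
p=proj(d,H);print("TCP-centred holes in crop",np.round((p-[240,200])*4.5))
M2=lambda a:np.array([[np.cos(a),-np.sin(a)],[np.sin(a),np.cos(a)]])
H=[np.r_[np.array([.5212,.1433])+M2(np.radians(37))@np.array([i*.033,j*.033]),.0925] for i in(1,-1) for j in (1,-1)]
p=proj(d,H);print("studs in crop",np.round((p-[240,200])*4.5))
E
```

```text
[0.51965727 0.14485611] LR 93.6011053277422 B 46.177991438308005 ang 30.687965120272224 30.940289364858728
[0.52161896 0.14862469] LR 92.5726714588664 B 42.04768340211205 ang 36.82018008927602 35.48037322976302
TCP-centred holes in crop [[307. 263.]
 [248. 199.]
 [440. 234.]
 [376. 173.]]
studs in crop [[314. 371.]
 [242. 307.]
 [436. 332.]
 [360. 271.]]
```

Call:
{"api": "send_rows", "payload": {
  "deltas": [
    [[0.0018,0.0006,0.012,0,0,0,-1],[0,0,0.015,0,0,0,-1],[0,0,0.012,0,0,0,-1],[0,0,0.003,0,0,0,-1],[0,0,0,0,0,0,-1],[0,0,0,0,0,0,-1]]
  ]
}}

```text
time_s: 6.12
position: [0.5225, 0.1427, 0.1398]
tool_rot: [[0.861, 0.508, 0.001], [0.508, -0.861, 0.0], [0.001, 0.0, -1.0]]
ft_force: [-0.3, -0.3, -2.2]
grip_width: 0.0131
gripper_force: 39.4
```

Call:
{"api": "send_rows", "payload": {
  "deltas": [
    [[0,0,0.001,0,0,0,-1],[0,0,0.001,0,0,0,-1],[0,0,0.001,0,0,0,-1],[0,0,0,0,0,0,-1]]
  ]
}}

```text
time_s: 6.62
position: [0.5222, 0.1426, 0.1362]
tool_rot: [[0.861, 0.508, -0.0], [0.508, -0.861, -0.0], [-0.0, -0.0, -1.0]]
ft_force: [0.7, 0.4, -3.3]
grip_width: 0.0134
gripper_force: 39.4
```

```bash
python3 -c "
from m import *
tool((.5214,.1434,.1347),36.9)"
```

```text
t 6.625 p [0.5222 0.1426 0.1362] yaw 30.53 z [-2.e-04 -0.e+00 -1.e+00] F [ 0.68  0.35 -3.27] M [-0.    0.    0.03] w 0.013426723929474088 39.44104313850403
tool delta [-0.0003 -0.001   0.0015]
az -0.1112
```

Call:
{"api": "send_rows", "payload": {
  "deltas": [
    [[-0.0003,-0.0006,0.0005,0,0,0,-1],[0,0,0.0005,0,0,0,-1],[0,0,0.0005,0,0,0,-1],[0,0,0.0005,0,0,0,-1],[0,0,0,0,0,0,-1]]
  ]
}}

```text
time_s: 7.25
position: [0.5217, 0.143, 0.1345]
tool_rot: [[0.861, 0.508, 0.0], [0.508, -0.861, -0.0], [0.0, 0.0, -1.0]]
ft_force: [-0.3, -1.1, -0.1]
grip_width: 0.0131
gripper_force: 39.8
```

Call:
{"api": "send_rows", "payload": {
  "deltas": [
    [[0,0,0.0005,0,0,0,-1],[0,0,0.0005,0,0,0,-1],[0,0,0,0,0,0,-1]]
  ]
}}

```text
time_s: 7.62
position: [0.5217, 0.143, 0.1334]
tool_rot: [[0.861, 0.508, 0.0], [0.508, -0.861, 0.0], [0.0, 0.0, -1.0]]
ft_force: [-0.5, 0.2, -0.8]
grip_width: 0.0132
gripper_force: 40.0
```

Contact is at a TCP height of about 0.134, with roughly 2.5 N of pressing. Now I'll turn towards 37°.

Call:
{"api": "send_rows", "payload": {
  "deltas": [
    [[0,0,0.0005,0,0,-0.0175,-1],[0,0,0,0,0,-0.0175,-1],[0,0,0,0,0,-0.0175,-1],[0,0,0,0,0,0,-1]]
  ]
}}

```text
time_s: 8.12
position: [0.5219, 0.143, 0.1329]
tool_rot: [[0.833, 0.553, 0.001], [0.553, -0.833, 0.0], [0.001, 0.0, -1.0]]
ft_force: [0.5, -0.6, 1.3]
grip_width: 0.0128
gripper_force: 40.0
```

Call:
{"api": "send_rows", "payload": {
  "deltas": [
    [[0,0,0,0,0,-0.0175,-1],[0,0,0,0,0,-0.0175,-1],[0,0,0,0,0,0,-1]]
  ]
}}

```text
time_s: 8.5
position: [0.5213, 0.1432, 0.1325]
tool_rot: [[0.813, 0.582, -0.001], [0.582, -0.813, 0.0], [-0.001, -0.001, -1.0]]
ft_force: [0.0, 1.7, -2.5]
grip_width: 0.0134
gripper_force: 39.6
```

Call:
{"api": "send_rows", "payload": {
  "deltas": [
    [[0,0,0,0,0,-0.0125,-1],[0,0,0,0,0,-0.0125,-1],[0,0,0,0,0,0,-1]]
  ]
}}

```text
time_s: 8.88
position: [0.5216, 0.1429, 0.1327]
tool_rot: [[0.799, 0.602, -0.0], [0.602, -0.799, -0.0], [-0.0, -0.0, -1.0]]
ft_force: [0.4, -0.8, -2.4]
grip_width: 0.0135
gripper_force: 39.5
```

```bash
python3 -c "
from m import *
tool((.5214,.1434,.1347),36.9)"
```

```text
t 8.875 p [0.5216 0.1429 0.1327] yaw 36.98 z [-4.e-04 -1.e-04 -1.e+00] F [ 0.4  -0.78 -2.43] M [ 0.   -0.06  0.01] w 0.013476002709442967 39.50945734977722
tool delta [ 0.0001 -0.0005 -0.002 ]
az 0.0014
```

The push force vanished from about 35.6° on, so the studs are in the holes. I'll descend gently.

Call:
{"api": "send_rows", "payload": {
  "deltas": [
    [[0,0,0.001,0,0,0,-1],[0,0,0.001,0,0,0,-1],[0,0,0.001,0,0,0,-1],[0,0,0,0,0,0,-1]]
  ]
}}

```text
time_s: 9.38
position: [0.5216, 0.1431, 0.1297]
tool_rot: [[0.799, 0.601, -0.0], [0.601, -0.799, 0.0], [-0.0, -0.0, -1.0]]
ft_force: [-0.3, 1.1, -3.6]
grip_width: 0.0132
gripper_force: 39.5
```

Call:
{"api": "send_rows", "payload": {
  "deltas": [
    [[0,0,0.001,0,0,0,-1],[0,0,0.001,0,0,0,-1],[0,0,0.001,0,0,0,-1],[0,0,0,0,0,0,-1]]
  ]
}}

```text
time_s: 9.88
position: [0.5216, 0.1431, 0.1267]
tool_rot: [[0.799, 0.601, -0.0], [0.601, -0.799, 0.0], [0.0, -0.0, -1.0]]
ft_force: [0.8, 2.7, -3.4]
grip_width: 0.0135
gripper_force: 39.6
```

```bash
python3 -c "
from m import *
tool((.5214,.1434,.1167),36.9)"
```

```text
t 9.875 p [0.5216 0.1431 0.1267] yaw 36.97 z [-1.e-04  2.e-04 -1.e+00] F [ 0.81  2.72 -3.39] M [ 0.44  0.   -0.06] w 0.013488679952956271 39.59450840950012
tool delta [-0.     -0.0004  0.01  ]
az 0.0013
```

The studs push lightly in +y (2.7 N), so I'll shift about 0.7 mm that way and continue.

Call:
{"api": "send_rows", "payload": {
  "deltas": [
    [[0.0004,-0.0006,0,0,0,0,-1],[0,0,0.001,0,0,0,-1],[0,0,0.001,0,0,0,-1],[0,0,0,0,0,0,-1]]
  ]
}}

```text
time_s: 10.38
position: [0.5216, 0.1437, 0.1247]
tool_rot: [[0.799, 0.601, -0.0], [0.601, -0.799, -0.0], [-0.0, -0.0, -1.0]]
ft_force: [-0.3, -0.8, -3.5]
grip_width: 0.0134
gripper_force: 39.5
```

Call:
{"api": "send_rows", "payload": {
  "deltas": [
    [[0,0,0.001,0,0,0,-1],[0,0,0.001,0,0,0,-1],[0,0,0.001,0,0,0,-1],[0,0,0,0,0,0,-1]]
  ]
}}

```text
time_s: 10.88
position: [0.5216, 0.1437, 0.1217]
tool_rot: [[0.799, 0.601, -0.0], [0.601, -0.799, -0.0], [-0.0, -0.0, -1.0]]
ft_force: [-0.2, -0.1, -3.2]
grip_width: 0.0132
gripper_force: 39.5
```

```bash
python3 -c "
from m import *
tool((.5214,.1434,.1167),36.9)"
```

```text
t 10.875 p [0.5216 0.1437 0.1217] yaw 36.98 z [-2.e-04 -0.e+00 -1.e+00] F [-0.17 -0.07 -3.23] M [-0.01 -0.01  0.02] w 0.013184932364453264 39.48847532272339
tool delta [-0.0003  0.0002  0.005 ]
az 0.0013
```

Call:
{"api": "send_rows", "payload": {
  "deltas": [
    [[0,0,0.001,0,0,0,-1],[0,0,0.001,0,0,0,-1],[0,0,0.001,0,0,0,-1],[0,0,0.001,0,0,0,-1],[0,0,0,0,0,0,-1]]
  ]
}}

```text
time_s: 11.5
position: [0.5216, 0.1437, 0.1178]
tool_rot: [[0.799, 0.601, -0.0], [0.601, -0.799, 0.0], [-0.0, -0.0, -1.0]]
ft_force: [-0.3, -0.4, -2.8]
grip_width: 0.0136
gripper_force: 39.5
```

Call:
{"api": "send_rows", "payload": {
  "deltas": [
    [[0,0,0.0005,0,0,0,-1],[0,0,0.0005,0,0,0,-1],[0,0,0.0005,0,0,0,-1],[0,0,0,0,0,0,-1]]
  ]
}}

```text
time_s: 12.0
position: [0.5216, 0.1437, 0.1165]
tool_rot: [[0.799, 0.601, 0.0], [0.601, -0.799, -0.0], [0.0, 0.0, -1.0]]
ft_force: [-0.4, -0.3, -0.6]
grip_width: 0.013
gripper_force: 39.8
```

Call:
{"api": "send_rows", "payload": {
  "deltas": [
    [[0,0,0.0005,0,0,0,-1],[0,0,0.0005,0,0,0,-1],[0,0,0,0,0,0,-1]]
  ]
}}

```text
time_s: 12.38
position: [0.5216, 0.1437, 0.1154]
tool_rot: [[0.799, 0.601, 0.0], [0.601, -0.799, -0.0], [0.0, 0.0, -1.0]]
ft_force: [-0.2, -0.6, 1.0]
grip_width: 0.0134
gripper_force: 39.9
```

```bash
python3 -c "
from m import *
tool((.5214,.1434,.1167),36.9);d=grab('side')
cv2.imwrite('pics/s4c.png',cv2.resize(d['image'][220:320,250:380,::-1],(780,600),interpolation=cv2.INTER_CUBIC))"
```

```text
t 12.375 p [0.5216 0.1437 0.1154] yaw 36.97 z [ 1.e-04 -0.e+00 -1.e+00] F [-0.25 -0.57  1.  ] M [-0.02  0.17 -0.01] w 0.013376901604446404 39.89742636680603
tool delta [-0.0004  0.0001 -0.0013]
az 0.0013
```

View pics/s4c.png

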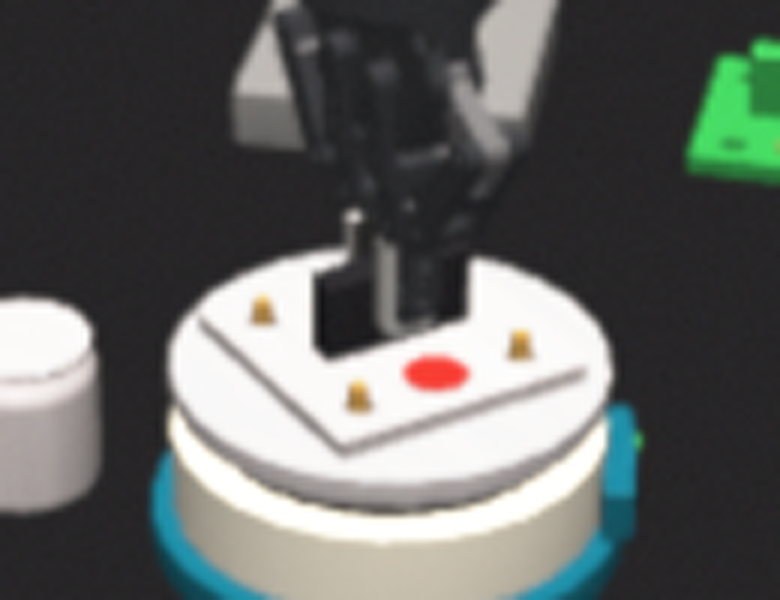

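The cover is seated: the studs stand through at (262,312), (358,397) and (519,347), and the plate edges lie on the seat. I'll release and withdraw.

Call:
{"api": "send_rows", "payload": {
  "deltas": [
    [[0,0,0,0,0,0,-0.5],[0,0,0,0,0,0,0],[0,0,0,0,0,0,0.5],[0,0,0,0,0,0,0.5],[0,0,0,0,0,0,0.5],[0,0,-0.01,0,0,0,0.5],[0,0,-0.025,0,0,0,0.5],[0,0,-0.04,0,0,0,0.5],[0,0,-0.04,0,0,0,0.5],[-0.04,0,-0.02,0,0,0,0.5],[-0.06,0,0,0,0,0,0.5],[-0.06,0,0,0,0,0,0.5]]
  ]
}}

```text
time_s: 13.92
position: [0.3924, 0.0468, 0.251]
tool_rot: [[0.798, 0.602, 0.002], [0.602, -0.798, -0.001], [0.001, 0.001, -1.0]]
ft_force: [-0.2, -1.5, -0.3]
grip_width: 0.064
gripper_force: 0.0
```

Call:
{"api": "send_rows", "payload": {
  "deltas": [
    [[-0.05,0,0,0,0,0,0.5],[-0.03,0,0,0,0,0,0.5],[0,0,0,0,0,0,0.5],[0,0,0,0,0,0,0.5]]
  ]
}}

```text
time_s: 14.42
position: [0.3304, -0.0005, 0.2508]
tool_rot: [[0.799, 0.601, 0.001], [0.601, -0.799, -0.0], [0.001, 0.001, -1.0]]
ft_force: [0.5, -0.2, 0.6]
grip_width: 0.0639
gripper_force: 0.0
```

```bash
python3 -c "
from m import *
tool();d=grab('side')
a=cv2.resize(d['image'][220:320,250:380,::-1],(520,400),interpolation=cv2.INTER_CUBIC)
t=grab('top');b=cv2.resize(t['image'][181:281,233:303,::-1],(280,400),interpolation=cv2.INTER_CUBIC)
cv2.imwrite('pics/end.png',np.hstack([a,b]))
for dx,dy in((.5,.5),(.5,-.5),(-.5,.5)):
    pass
# plate top height near plate corners (side range)
y=np.radians(37);M=np.array([[np.cos(y),-np.sin(y)],[np.sin(y),np.cos(y)]])
for q in((.045,0),(-.045,0),(0,.042),(0,-.045)):
    P=np.r_[np.array([.5215,.1435])+M@q,.082]
    for c in (d,t):
        u,v=proj(c,P)[0];print(q,np.round(world(c,u,v),4))
"
```

```text
t 14.425 p [ 0.3304 -0.0005  0.2508] yaw 36.96 z [ 1.3e-03 -3.0e-04 -1.0e+00] F [ 0.46 -0.21  0.62] M [ 0.04  0.06 -0.04] w 0.063930370962961 0.0
(0.045, 0) [0.5578 0.1679 0.0803]
(0.045, 0) [0.5572 0.1704 0.0836]
(-0.045, 0) [0.4857 0.1133 0.0802]
(-0.045, 0) [0.4857 0.1166 0.08  ]
(0, 0.042) [0.496  0.1801 0.0839]
(0, 0.042) [0.4958 0.1764 0.0872]
(0, -0.045) [0.543  0.1599 0.1128]
(0, -0.045) [0.5486 0.1076 0.0819]
```

View pics/end.png

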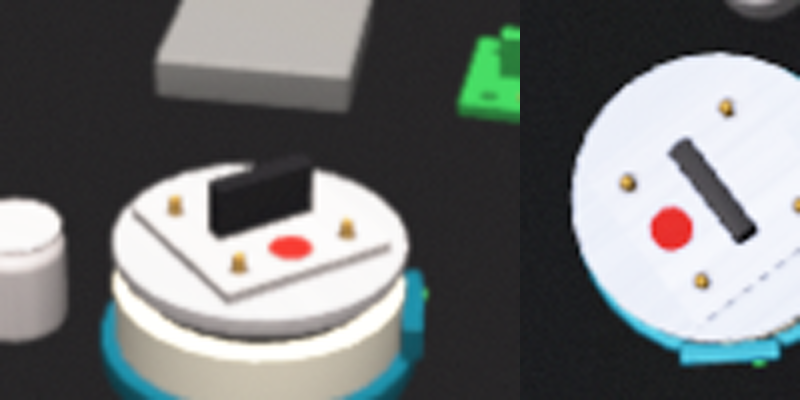

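The cover sits flat, with studs through at (175,207), (238,264) and (347,230) in the side view, and the top view agrees. Before handing in I'll check flatness with averaged range patches.

```bash
python3 - <<'E'
from m import *
t=grab('top');y=np.radians(37);M=np.array([[np.cos(y),-np.sin(y)],[np.sin(y),np.cos(y)]])
P=[]
for i in np.linspace(-.044,.044,23):
    for j in np.linspace(-.044,.044,23):
        if abs(j)<.013 or np.hypot(abs(i)-.033,abs(j)-.033)<.009: continue
        u,v=proj(t,np.r_[np.array([.5215,.1435])+M@(i,j),.082])[0];w=world(t,u,v);P.append([i,j,w[2]])
P=np.array(P);P=P[abs(P[:,2]-.082)<.015];A=np.c_[P[:,:2],np.ones(len(P))];s=np.linalg.lstsq(A,P[:,2],rcond=None)[0]
print(len(P),"tilt deg",np.degrees(s[:2]),"top z",s[2],"std",(P[:,2]-A@s).std())
if np.all(abs(s[:2])<.02) and .077<s[2]<.0865: print(env.close_job())
E
```

```text
308 tilt deg [0.43926592 0.4167847 ] top z 0.08229546636254154 std 0.002142360145799485
the job is handed in; nothing more can be done
None
```

The cover is on the pot with all four studs through its holes, lying flat on the steel seat (top face measured at 82.3 mm, tilt within measurement noise); I let go, withdrew the arm and handed the job in at about 14.5 s.

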